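Mount the tube rotor on its axle stub and hold the snap ring spread at the groove

ROBOT

A 6-joint arm with a two-finger parallel gripper is mounted at the origin on a cart in front of the work surface, level with it; the furniture and walls round the work are solid. World frame = base frame: x ahead of the robot, y to its left, z up, the work surface at z = 0. Lengths are in m, angles in rad, forces in N, time in s.
With the tool pointing down it reaches from about 0.25 to 0.725 m from the base axis. Payload 4 kg.
Tool frame: the origin (TCP) lies on the centre line of the jaws, within the pads' length; the fingertips stand 22 mm ahead of it and the grasp point (between the pads) lies 3 mm ahead of it; z points along the fingers, y is the line along which they close (so a half turn about z gives the same grasp; the last joint's range is limited). The gripper opens to 85 mm and grips with 20 to 120 N. Pads are 22 mm wide; open, the fingers measure 114 mm over their backs; the gripper's body (76 mm by 85 mm) begins 54 mm behind the grasp point. The pads swing forward as they close: fully open they stand 13 mm farther back than shut.
Start: joints at [1.297, 0.241, 0.005, 1.335, 0, 1.571], TCP at [0.135, 0.481, 0.253] pointing down, gripper open.
Joint ranges: [-2.72, 2.72], [-1.05, 1.87], [-1.09, 1.28], [-1.99, 2.15], [-1.42, 1.44], [-3.14, 3.14]. Speed limits (rad/s): [2.79, 2.79, 3.14, 3.14, 3.14, 3.14].

INTERFACE

Orientations are given as a unit quaternion [x, y, z, w].
In Python, from workcell import bot gives the robot as it stands.
- The arm moves only by the shell command python3 -m inch 'ROWS'. ROWS is JSON, one flat list of numbers, 7 for each row, row after row: the shift along the world's x, y, z in mm, then the turn, a rotation vector about the world's x, y, z in rad, then the opening in per cent of the stroke, from 0 (shut) to 100 (fully open). A call has 1 to 8 rows; each row is the pose to reach, as a shift and turn from the pose commanded when the call began; what a row does not reach only later rows make up. A row lasts 1/12 s, in which the tool goes at most 41.7 mm and 7.16 degrees, less where a joint would pass 70% of its speed; a pose out of reach is approached as far as the arm can. A call with a gripper value outside its range is refused whole. The fingers move at their own pace and stop on an object; the grip force is fixed at half the most. Time passes only in rows, so rows that repeat a pose let the fingers close. It gives the time, the measured TCP pose, the force, the opening and the grip force at its end, in the units of the state.
- bot.get_obs(): the state, without advancing time (a new reading comes with each control period).
- bot.camera(name): name is "scene" or "side" or "wrist"; returns the picture (420x560x3 uint8, blue, green, red); there is no depth.
- bot.camera_info(name): a dict with "intrinsics" (3x3 intrinsics, pixels), "camera_from_world" (4x4, takes a point from world to camera coordinates); the wrist camera has in their place "hand_eye" (4x4, takes a point from camera to tool coordinates, whose origin is the TCP and whose axes are the flange's). Camera axes: x right, y down, z forward; pixel columns grow to the right and rows downward; lengths in m; the calibration is good to about 2 mm. A picture is of the moment at which its call begins: read the wrist's pose just before it. camera_info takes no time and is no camera call.
- bot.job_done(): hands the job in; it is judged then, once.
Trained networks look in the newest picture that a camera, given by its name, has taken for a name from the list of things; names that differ only in an ending like _2 or _b are one class to them, and where a whole thing is asked for, a point or a joint stands for the part that bears it (a point fixed in the world has none). Each returns a list of dicts, best first, with "confidence" (0 to 1); they miss things now and then, are a little off and sometimes report something else, mostly with a low value. They report only what shows in the picture. A call takes as long as a camera call. They do not tell look-alikes from the thing itself.
- bot.silhouettes(camera, target): "mask" (420x560 bool, what is visible of it) and "uv" ([column, row] in pixels, amid what is visible of it).
- bot.spot_point(camera, target): "uv" ([column, row] in pixels: a listed point, or the origin of a listed thing).
The state is a dict: "clock": time; "joint_pos": joint angles; "joint_vel": joint speeds; "tau": joint torques, N m; "eef_pos": TCP position; "tool_rot": TCP orientation; "ft_force": force on the tool from outside, world axes, zero at the start; "ft_torque": the same for the moment, N m; "grip_width": finger opening in m; "grasp_force": force on a finger pad.
Only numpy, scipy, OpenCV 4.12 (cv2) and the standard library are available. Lean on these libraries where they do the work, as an engineer would, in place of code of your own. Each camera call takes 0.05 s, during which the arm holds its last target. There are 200 camera calls.

TASK

Hang the blue tube rotor by its bore over the upright axle stub of the white drive unit, hub up, down flat on the shoulder, and let go of it. Then take the snap-ring pliers out of their holder by the orange handles, squeeze them fully so that the ring on their tips is spread wide, and without forcing anything lower the spread ring over the shaft until it is level with the dark groove. Finish while still holding it there, upright, fully spread and centred round the shaft, touching neither shaft nor rotor; leave the bottle, canister and timer alone.

Things in the scene. Friction and masses are not known exactly. Their poses are not given: they have to be found in the camera images.
- rotor_hub (a point): Tube rotor (loose, 220 g): blue disc 110 mm wide, 8 mm thick, 8 dark tube places; white hub on top 40 mm in diameter, 22 mm high; 24 mm bore through both. Starts flat on the table, hub up. The point: on the axis, half-way up the hub, 19 mm above the disc's underside, 11 mm above its top. z = axis, up; its yaw does not matter. Grip the hub across its sides from above.
- shoulder (a point): Centre of the top of the drive unit's shoulder (aluminium disc 48 mm wide) on which the rotor comes to rest, 33 mm above the table. The drive unit is fixed: white housing 100 x 100 x 28 mm with an upright steel axle stub. z = shaft axis, up. With the rotor seated its hub point is 19 mm, and the hub's top 30 mm, above this point.
- groove (a point): Middle of the groove on the axis of the axle stub, 40 mm above the shoulder point. Shaft diameter 20 mm, groove diameter 16 mm (dark), groove 8 mm high (from 4 below to 4 above this point); with the rotor seated, the hub's top is 10 mm below this point.
- shaft_top (a point): Top of the axle stub, on the axis, 54 mm above the shoulder point and 14 mm above the groove point; the top edge has a 3 mm chamfer.
- pliers_grip (a point): Snap-ring pliers (loose, 180 g), upright in the holder, ring down. Point midway between the two orange handles (16 mm wide along x, 44 mm high) at half height, 44 mm above the pivot pin. y = squeeze direction, x = along the pin (68 x 8 x 8 mm), z = up. Over the outside here: 40 mm at rest, 32 mm fully squeezed (a stop; outer faces parallel). About 8 N reaches the stop; 20 to 40 N holds it firmly.
- clip_center (a point): Centre of the snap ring on the plier tips, fixed to the pliers' pivot, 97.5 mm below the grip point; z = up. Ring 3 mm thick, mid-plane here: two rigid half rings (left +y, right -y), one on each jaw. Squeezing the handles spreads it, a spring closes it. Opening along y 17 mm closed (too small for the shaft), 27 mm spread (3 mm play all round). Jaws reach 2.5 mm below, 23.5 mm to each side.
- clip_left (a point): Innermost point of the left half ring (the +y side of the pliers). Distance to clip_right: 17 mm at rest, 27 mm fully spread.
- clip_right (a point): Innermost point of the right half ring (the -y side of the pliers).
- holder_notch (a point): Fixed grey holder of the pliers: base 90 x 80 x 8 mm, two uprights 77 mm high, 10 mm thick, 26 mm either side of this point along its x, each with a notch open at the top, 10 mm wide, 11 mm deep, in which the pliers' pivot pin lies. Point: centre of the pin in place, 70 mm above the table. Lift the pliers straight up.
- screen (a point): Obstacle: middle of the top of a fixed black display on a stand behind the work, 160 mm above the table; it reaches 45 mm from here along x and 95 mm along y to either side. Pass clear in front of it or high above.
- media_bottle: Bystander: square clear media bottle with white cap, 89 x 89 x 211 mm, origin at the centre of its underside. Leave it alone.
- humidifier: Bystander: small white humidifier canister with a blue valve, 62 mm across, 82 mm high, origin at the centre of its underside. Leave it alone.
- timer: Bystander: white digital timer, 66 x 62 x 18 mm, origin at the centre of its underside. Leave it alone.
Things that resemble listed ones, but are neither listed nor needed, are in the scene too. There is more than one size of the part that bears pliers_grip; the job needs the larger.

How it is judged:
By the outcome, as a careful person would: the job done as asked, in the order asked, and still so for the second after the job is handed in, while the arm keeps its last pose, push and grip.
It also fails if it takes over 58 s, if anything falls off the work surface, if the arm or the gripper's body presses on something with over 40 N, if the wrist force passes 120 N, or if a joint passes its speed limit or range.

## Working session

There is one attempt and no reset: what is moved stays moved. The work goes in short steps, Python scripts to look and compute and a shell command to move; the robot and the scene stay as the last step left them, time stands still between calls to the robot, and variables do not carry over. Pictures are saved under pics/ and viewed, at most 10 in all, crops included, and the job is handed in when it is done.

```bash
mkdir -p pics; cat > h.py <<'E'
import numpy as np, cv2
from workcell import bot
from scipy.spatial.transform import Rotation as R
def cam(name):
    i=bot.camera_info(name); K=np.array(i["intrinsics"])
    if "camera_from_world" in i: T=np.array(i["camera_from_world"])
    else:
        o=bot.get_obs(); W=np.eye(4); W[:3,:3]=R.from_quat(o["tool_rot"]).as_matrix(); W[:3,3]=o["eef_pos"]
        T=np.linalg.inv(W@np.array(i["hand_eye"]))
    return K,T
def proj(c,p):
    K,T=c; q=K@(T[:3,:3]@np.array(p)+T[:3,3]); return q[:2]/q[2]
def ray(c,uv):
    K,T=c; d=T[:3,:3].T@np.linalg.solve(K,[uv[0],uv[1],1]); o=-T[:3,:3].T@T[:3,3]; return o,d
def onz(c,uv,z):
    o,d=ray(c,uv); return o+d*(z-o[2])/d[2]
def tri(obs):
    A=np.zeros((3,3));b=np.zeros(3)
    for c,uv in obs:
        o,d=ray(c,uv); d=d/np.linalg.norm(d); P=np.eye(3)-np.outer(d,d); A+=P;b+=P@o
    p=np.linalg.solve(A,b); return p,[np.round(np.array(uv)-proj(c,p),1) for c,uv in obs]
E
python3 - <<'E'
from h import *
np.set_printoptions(precision=4,suppress=True)
for n in ["scene","side","wrist"]:
    c=cam(n); cv2.imwrite(f"pics/{n}0.png",bot.camera(n))
    print(n,"campos",ray(c,(0,0))[0])
Z=dict(rotor_hub=.019,shoulder=.033,groove=.073,shaft_top=.087,pliers_grip=.114,clip_center=.0165,holder_notch=.07,screen=.16,media_bottle=0,humidifier=0,timer=0)
for n in ["scene","side","wrist"]:
    c=cam(n)
    for t,z in Z.items():
        for r in bot.spot_point(n,t)[:3]:
            print(n,t,round(r["confidence"],2),np.round(r["uv"]),onz(c,r["uv"],z)[:2])
print(bot.get_obs())
E
python3 -c "
import cv2,numpy as np
a=cv2.imread('pics/scene0.png');b=cv2.imread('pics/side0.png')
"
```

```text
scene campos [-0.0269 -1.2221  1.4725]
side campos [-0.1782 -1.2493  0.7811]
wrist campos [0.0588 0.5024 0.3731]
scene rotor_hub 0.89 [223. 188.] [0.426  0.2606]
scene shoulder 0.61 [270. 234.] [ 0.4893 -0.0516]
scene groove 0.58 [267. 228.] [ 0.4753 -0.0522]
scene shaft_top 0.83 [270. 226.] [ 0.485  -0.0608]
scene pliers_grip 0.77 [294. 284.] [ 0.4447 -0.3365]
scene pliers_grip 0.68 [274. 266.] [ 0.4151 -0.2438]
scene clip_center 0.61 [290. 302.] [ 0.4341 -0.3335]
scene clip_center 0.59 [277. 282.] [ 0.428  -0.2415]
scene clip_center 0.26 [269. 224.] [0.5099 0.0093]
scene holder_notch 0.77 [296. 293.] [ 0.4491 -0.3419]
scene screen 0.88 [278. 169.] [0.6026 0.1288]
scene timer 0.94 [330. 338.] [ 0.4965 -0.4934]
side rotor_hub 0.71 [219. 214.] [0.4188 0.2671]
side shoulder 0.68 [280. 247.] [ 0.4794 -0.0633]
side shoulder 0.58 [288. 181.] [0.771  0.4018]
side groove 0.69 [281. 235.] [ 0.4817 -0.063 ]
side shaft_top 0.57 [282. 232.] [ 0.4839 -0.0684]
side pliers_grip 0.92 [318. 270.] [ 0.4368 -0.3387]
side pliers_grip 0.57 [291. 265.] [ 0.3905 -0.2834]
side clip_center 0.62 [316. 301.] 
[... 307 characters left out ...]
6536 -0.4575]
side humidifier 0.82 [256. 190.] [0.6486 0.4486]
side humidifier 0.17 [316. 267.] [ 0.5473 -0.1619]
side humidifier 0.17 [319. 303.] [ 0.4541 -0.3222]
side timer 0.64 [376. 339.] [ 0.4967 -0.5065]
{'clock': 1.8, 'joint_pos': array([1.297 , 0.2406, 0.005 , 1.3352, 0.    , 1.5708]), 'joint_vel': array([-0.0002,  0.0007, -0.0007, -0.0011, -0.0001, -0.0005]), 'tau': array([  0.0021, -37.2206,  25.2686,   0.0013,   0.0002,   0.    ]), 'eef_pos': array([0.1352, 0.4814, 0.2533]), 'tool_rot': array([ 0.1364,  0.9906, -0.    , -0.    ]), 'ft_force': array([-0.4096, -0.8221,  0.6494]), 'ft_torque': array([-0.0024, -0.0087, -0.0128]), 'grasp_force': 0.0, 'grip_width': 0.08556322362363382}
```

View pics/scene0.png

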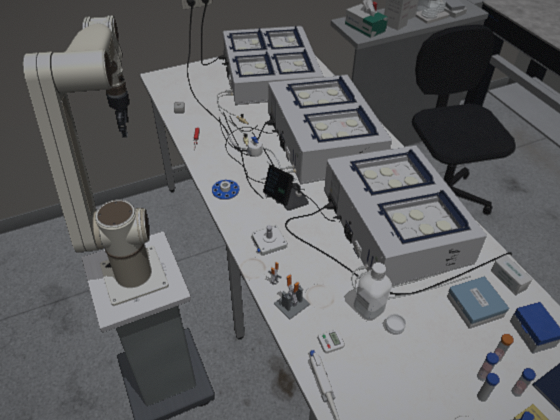

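View pics/side0.png

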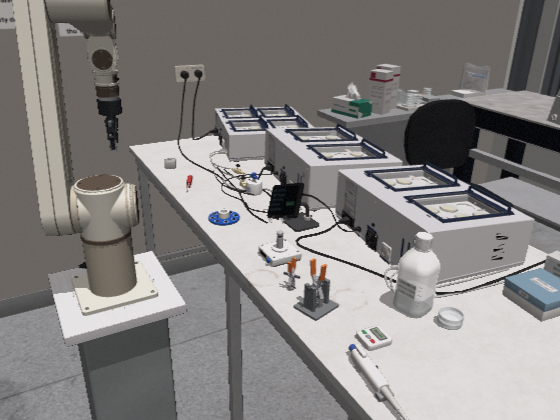

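The scene picture shows the blue rotor at (225,188) and the drive unit at (269,237). There are two sets of orange pliers: one in a stand at (274,270), one in a grey holder at (292,292). The timer is at (330,340), the bottle at (372,290) and the display at (280,185). Next I'll move toward the rotor and take close crops.

```bash
python3 -m inch '[40,-30,0,0,0,0,100, 72,-54,0,0,0,0,100, 104,-78,0,0,0,0,100, 136,-102,0,0,0,0,100, 168,-126,0,0,0,0,100,200,-150,0,0,0,0,100,232,-174,0,0,0,0,100,264,-198,0,0,0,0,100]'
python3 - <<'E'
from h import *
np.set_printoptions(precision=4,suppress=True)
print(bot.camera_info("wrist"))
c=cam("wrist"); im=bot.camera("wrist"); 
print(onz(c,(280,210),0),onz(c,(0,0),0),onz(c,(559,419),0))
for t,z in dict(rotor_hub=.019,humidifier=0,shoulder=.033).items():
    for r in bot.spot_point("wrist",t)[:3]: print(t,r["confidence"],r["uv"],onz(c,r["uv"],z))
s=bot.camera("scene");d=bot.camera("side")
f=lambda a,u,v:cv2.resize(a[v:v+75,u:u+100],(400,300),interpolation=cv2.INTER_CUBIC)
cv2.imwrite("pics/c1.png",np.vstack([np.hstack([f(s,235,245),f(d,255,240)]),np.hstack([f(d,180,160),cv2.resize(im,(400,300))])]))
E
```

```text
clock: 2.47
eef_pos: [0.4006, 0.2818, 0.2535]
tool_rot: [0.137, 0.991, 0.0, 0.0]
ft_force: [0.4, 0.7, -0.8]
grip_width: 0.0855
grasp_force: 0.0
{'intrinsics': array([[331.138 ,   0.    , 278.6081],
       [  0.    , 331.138 , 209.0378],
       [  0.    ,   0.    ,   1.    ]]), 'hand_eye': array([[ 0.0004, -0.9506, -0.3104,  0.0793],
       [ 1.    ,  0.0002,  0.0006, -0.0001],
       [-0.0005, -0.3104,  0.9506, -0.1206],
       [ 0.    ,  0.    ,  0.    ,  1.    ]])}
[ 0.4436  0.2717 -0.    ] [0.1593 0.0649 0.    ] [ 0.8751  0.5861 -0.    ]
rotor_hub 0.72 [272.3, 211.1] [0.4365 0.2646 0.019 ]
humidifier 0.87 [439.2, 307.9] [0.6312 0.4372 0.    ]
shoulder 0.72 [28.1, 315.7] [ 0.4804 -0.0552  0.033 ]
```

View pics/c1.png

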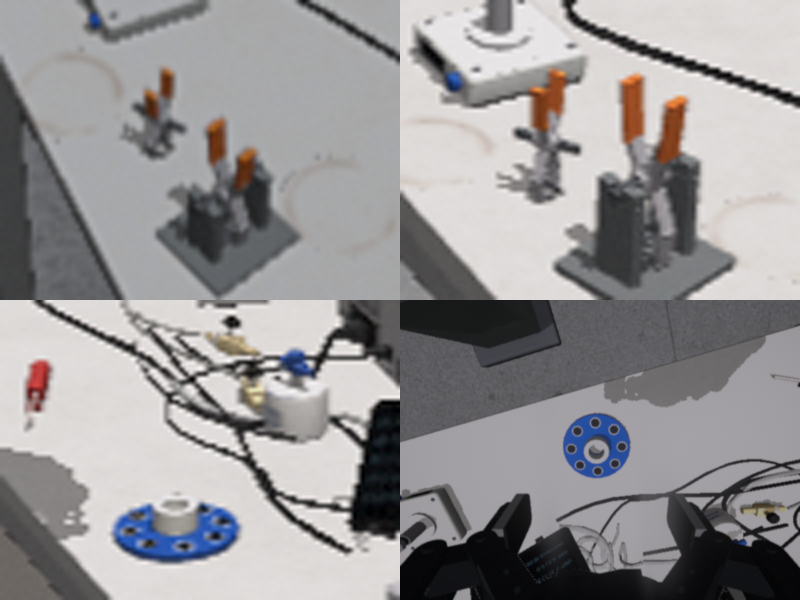

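The close crop confirms the choice. The tall pliers in the grey two-upright holder at scene (292,290) are the larger ones. The small free-standing set at (274,268) is the look-alike. The wrist view shows one blue rotor at about (276,208), and I'll look at it again from closer.

```bash
python3 -m inch '[10,-5,-35,0,0,0,70, 20,-12,-70,0,0,0,70, 30,-18,-105,0,0,0,70, 30,-18,-130,0,0,0,70, 30,-18,-130,0,0,0,70,30,-18,-130,0,0,0,70]'
cat > look.py <<'E'
import sys
from h import *
np.set_printoptions(precision=4,suppress=True)
# args: camera picname target:z ...
n=sys.argv[1]; o=bot.get_obs(); c=cam(n); im=bot.camera(n); cv2.imwrite(f"pics/{sys.argv[2]}.png",im)
print("tcp",o["eef_pos"],"w",o["grip_width"],o["clock"])
for a in sys.argv[3:]:
    t,z=a.split(":")
    for r in bot.spot_point(n,t)[:3]: print(t,round(r["confidence"],2),np.round(r["uv"],1),onz(c,r["uv"],float(z)))
E
python3 look.py wrist w2 rotor_hub:.019
python3 - <<'E'
from h import *
c=cam("wrist")
im=cv2.imread("pics/w2.png"); h=cv2.cvtColor(im,cv2.COLOR_BGR2HSV)
m=((h[...,0]>100)&(h[...,0]<125)&(h[...,1]>150)&(h[...,2]>60)).astype(np.uint8)
k,l,s,ce=cv2.connectedComponentsWithStats(m); i=1+s[1:,4].argmax(); print(s[i])
p=np.argwhere(l==i)[:,::-1]; hull=cv2.convexHull(p.astype(np.int32)).reshape(-1,2)
w=np.array([onz(c,q,.008)[:2] for q in hull]).astype(np.float32); print(cv2.fitEllipse(w*1000))
E
```

```text
clock: 3.27
eef_pos: [0.4271, 0.2659, 0.1225]
tool_rot: [0.135, 0.991, -0.001, -0.002]
ft_force: [-0.2, 1.2, 1.1]
grip_width: 0.0595
grasp_force: 0.0
tcp [0.4271 0.2659 0.1225] w 0.05953848106200023 3.2667
rotor_hub 0.88 [283. 228.] [0.4357 0.2666 0.019 ]
[ 214  149  141  135 8184]
((438.4693603515625, 269.0130310058594), (107.1402587890625, 109.07772064208984), 82.14042663574219)
```

View pics/w2.png

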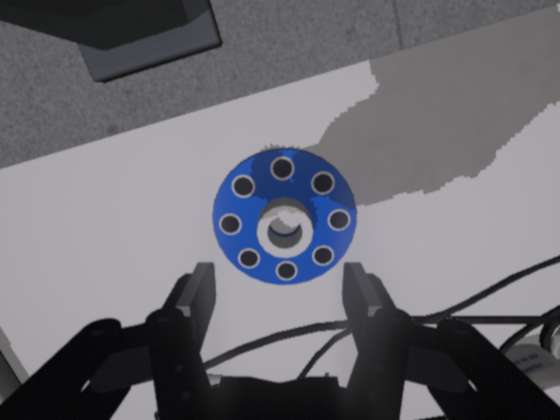

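The wrist view shows the rotor centred at about (285,218), with the hub at (284,228) and the fingers either side. Both estimates put it near (0.437, 0.268), so I'll descend and grip the hub.

```bash
python3 -m inch '[8,2,-30,0,0,0,70, 9,2,-60,0,0,0,70, 9,2,-80,0,0,0,70, 9,2,-91,0,0,0,70, 9,2,-91,0,0,0,70,9,2,-91,0,0,0,30,9,2,-91,0,0,0,30,9,2,-91,0,0,0,30]'
python3 -m inch '[0,0,0,0,0,0,30,0,0,0,0,0,0,30,0,0,0,0,0,0,30]'
```

```text
clock: 4.03
eef_pos: [0.4396, 0.2685, 0.0349]
tool_rot: [0.136, 0.991, 0.001, 0.002]
ft_force: [-2.2, -0.5, 5.8]
grip_width: 0.0381
grasp_force: 60.1
clock: 4.28
eef_pos: [0.4396, 0.2685, 0.0349]
tool_rot: [0.136, 0.991, 0.002, 0.002]
ft_force: [-0.8, 0.1, 6.1]
grip_width: 0.038
grasp_force: 60.2
```

```bash
python3 -m inch '[0,0,30,0,0,0,30,0,0,70,0,0,0,30,-5,0,110,0,0,0,30,-8,-35,140,0,0,0,30,-8,-75,150,0,0,0,30,-8,-115,150,0,0,0,30,-8,-155,150,0,0,0,30,-8,-185,150,0,0,0,30]'
python3 -m inch '[0,0,0,0,0,0,30,0,0,0,0,0,0,30,0,0,0,0,0,0,30]'
python3 look.py wrist w3 rotor_hub:.165 shaft_top:.087 groove:.073 shoulder:.033
```

```text
clock: 4.95
eef_pos: [0.4301, 0.08, 0.184]
tool_rot: [0.137, 0.991, 0.0, 0.002]
ft_force: [0.4, -0.1, -3.2]
grip_width: 0.0377
grasp_force: 61.6
clock: 5.2
eef_pos: [0.4306, 0.0826, 0.1831]
tool_rot: [0.137, 0.991, 0.001, 0.001]
ft_force: [0.3, 0.6, -3.0]
grip_width: 0.038
grasp_force: 61.7
tcp [0.4306 0.0826 0.1831] w 0.03804979512936006 5.2
rotor_hub 0.58 [277.5 274.6] [0.4291 0.0825 0.165 ]
shaft_top 0.62 [124.9 325.3] [ 0.4818 -0.0558  0.087 ]
groove 0.82 [132.7 314.6] [ 0.4822 -0.0557  0.073 ]
shoulder 0.93 [147.7 290.3] [ 0.4835 -0.0591  0.033 ]
```

View pics/w3.png

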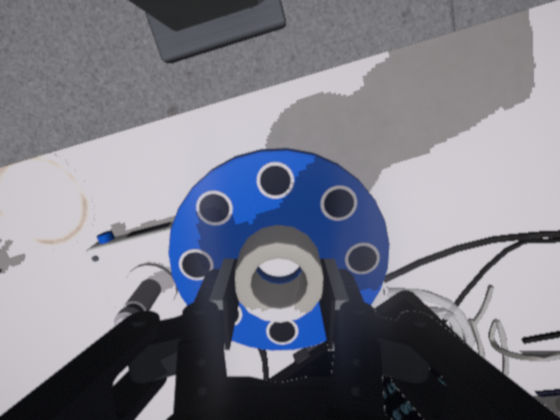

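The wrist view shows the rotor held level in the fingers at (278,260). The shaft stub is partly hidden behind the left finger at about (135,300). I'll shift for a clearer view.

```bash
python3 -m inch '[20,-6,20,0,0,0.08,30,40,-12,45,0,0,0.16,30,45,-12,45,0,0,0.27,30,45,-12,45,0,0,0.27,30,45,-12,45,0,0,0.27,30,45,-12,45,0,0,0.27,30]'
python3 look.py wrist w4 rotor_hub:.209 shaft_top:.087 groove:.073 shoulder:.033
python3 - <<'E'
from h import *
im=cv2.imread("pics/w4.png"); cv2.imwrite("pics/w4c.png",cv2.resize(im[170:370,20:300],(784,560),interpolation=cv2.INTER_CUBIC))
E
```

```text
clock: 5.95
eef_pos: [0.4738, 0.0708, 0.2261]
tool_rot: [0.003, 1.0, -0.0, -0.002]
ft_force: [0.7, -1.3, -2.1]
grip_width: 0.0381
grasp_force: 61.7
tcp [0.4738 0.0708 0.2261] w 0.038105895813457275 5.95
rotor_hub 0.94 [274.  273.6] [0.4712 0.0685 0.209 ]
shaft_top 0.78 [123.6 212.5] [ 0.4813 -0.0577  0.087 ]
groove 0.87 [132.4 210.6] [ 0.4842 -0.0567  0.073 ]
shoulder 0.78 [153.6 197.5] [ 0.4838 -0.0526  0.033 ]
```

View pics/w4c.png

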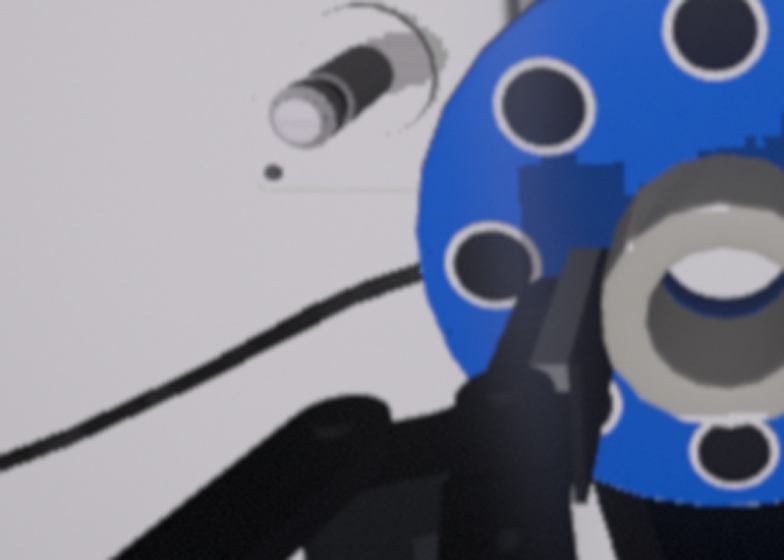

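Shaft top at full-image pixel (127,213) gives an axis near (0.482, -0.056). The hub sits about 2 mm base-side of the TCP.

```bash
python3 -m inch '[3,-40,0,0,0,0,30,6,-80,-20,0,0,0,30,10,-115,-50,0,0,0,30,10,-127,-85,0,0,0,30,10,-127,-91,0,0,0,30,10,-127,-91,0,0,0,30,10,-127,-91,0,0,0,30]'
python3 look.py wrist w5 shaft_top:.087 rotor_hub:.118
python3 look.py side s5 shaft_top:.087 rotor_hub:.118
python3 - <<'E'
from h import *
a=cv2.imread("pics/w5.png");b=cv2.imread("pics/side0.png"); b=cv2.imread("pics/s5.png")
cv2.imwrite("pics/c5.png",np.hstack([cv2.resize(a[200:350,190:360],(400,353)),cv2.resize(b[180:280,230:343],(400,353),interpolation=cv2.INTER_CUBIC)]))
E
```

```text
clock: 6.78
eef_pos: [0.4849, -0.0563, 0.1364]
tool_rot: [0.002, 1.0, 0.0, -0.001]
ft_force: [0.7, -0.9, -2.9]
grip_width: 0.0375
grasp_force: 61.9
tcp [ 0.4849 -0.0563  0.1364] w 0.037525622164197844 6.7833
tcp [ 0.4868 -0.0558  0.1383] w 0.037880811443492306 6.9333
shaft_top 0.83 [280.8 234.9] [ 0.4701 -0.0836  0.087 ]
shaft_top 0.36 [317.5 270. ] [ 0.4606 -0.2991  0.087 ]
rotor_hub 0.78 [278.  222.1] [ 0.4728 -0.0606  0.118 ]
```

View pics/c5.png

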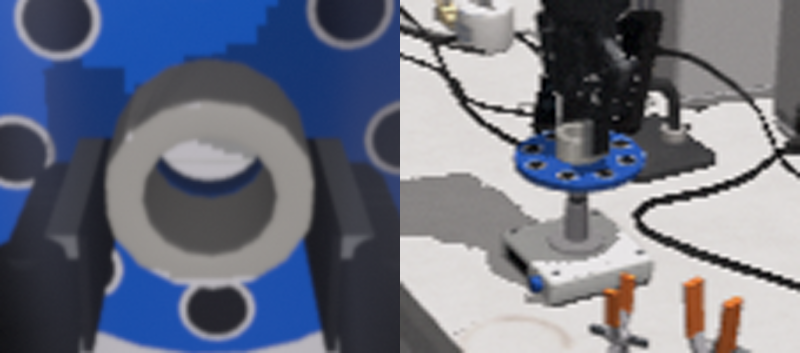

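The left half shows the hub centred between the pads. The right half shows the rotor held level just above the shaft and looking coaxial with it. I'll lower it carefully while watching the force.

```bash
python3 -m inch '[0,0,-8,0,0,0,30,0,0,-12,0,0,0,30,0,0,-16,0,0,0,30,0,0,-20,0,0,0,30,0,0,-24,0,0,0,30]'
python3 -m inch '[0,0,-4,0,0,0,30,0,0,-7,0,0,0,30,0,0,-10,0,0,0,30]'
```

```text
clock: 7.5
eef_pos: [0.4849, -0.0566, 0.1116]
tool_rot: [0.002, 1.0, 0.0, -0.0]
ft_force: [0.3, 0.5, -2.5]
grip_width: 0.0375
grasp_force: 61.9
clock: 7.75
eef_pos: [0.4851, -0.0567, 0.1018]
tool_rot: [0.002, 1.0, 0.0, -0.0]
ft_force: [0.8, 0.3, -1.9]
grip_width: 0.0375
grasp_force: 61.9
```

```bash
python3 -m inch '[0,0,-6,0,0,0,30,0,0,-12,0,0,0,30,0,0,-18,0,0,0,30,0,0,-23,0,0,0,30,0,0,-27,0,0,0,30]'
python3 -m inch '[0,0,-2,0,0,0,30,0,0,-4,0,0,0,30,0,0,-5,0,0,0,30]'
```

```text
clock: 8.17
eef_pos: [0.4848, -0.0566, 0.0744]
tool_rot: [0.002, 1.0, 0.0, -0.0]
ft_force: [-0.2, -0.2, -3.0]
grip_width: 0.0376
grasp_force: 61.9
clock: 8.42
eef_pos: [0.4852, -0.0566, 0.0701]
tool_rot: [0.002, 1.0, 0.0, -0.0]
ft_force: [-0.3, -0.6, -1.8]
grip_width: 0.0376
grasp_force: 61.9
```

```bash
python3 -m inch '[0,0,-1,0,0,0,30,0,0,-2,0,0,0,30,0,0,-2,0,0,0,30]'
python3 -m inch '[0,0,-1,0,0,0,30,0,0,-1,0,0,0,30]'
```

```text
clock: 8.67
eef_pos: [0.4852, -0.0566, 0.0683]
tool_rot: [0.002, 1.0, 0.0, 0.0]
ft_force: [-0.6, 0.4, -2.5]
grip_width: 0.0375
grasp_force: 61.9
clock: 8.83
eef_pos: [0.4854, -0.0567, 0.068]
tool_rot: [0.002, 1.0, -0.0, 0.0]
ft_force: [-1.5, -0.2, 3.4]
grip_width: 0.0374
grasp_force: 62.4
```

Seated, as contact came at the expected height. Now I'll release and retreat.

```bash
python3 -m inch '[0,0,0,0,0,0,50,0,0,0,0,0,0,65,0,0,0,0,0,0,75,0,0,3,0,0,0,75,0,0,20,0,0,0,75,0,0,60,0,0,0,75,0,0,100,0,0,0,75,0,0,130,0,0,0,75]'
python3 -m inch '[0,0,0,0,0,0,75,0,0,0,0,0,0,75]'
python3 look.py wrist w6 shaft_top:.087 groove:.073 rotor_hub:.052 holder_notch:.07 pliers_grip:.114
python3 - <<'E'
from h import *
s=bot.camera("side"); a=cv2.imread("pics/w6.png")
cv2.imwrite("pics/c6.png",np.hstack([cv2.resize(a,(440,330)),cv2.resize(s[200:290,230:350],(360,330)[:2],interpolation=cv2.INTER_CUBIC)]))
E
```

```text
clock: 9.5
eef_pos: [0.4858, -0.0567, 0.2003]
tool_rot: [0.002, 1.0, -0.0, 0.001]
ft_force: [0.8, -0.1, 0.6]
grip_width: 0.0643
grasp_force: 0.0
clock: 9.67
eef_pos: [0.4869, -0.0568, 0.1997]
tool_rot: [0.002, 1.0, -0.0, 0.003]
ft_force: [0.5, 0.2, -0.3]
grip_width: 0.0637
grasp_force: 0.0
tcp [ 0.4869 -0.0568  0.1997] w 0.06369831587762616 9.6667
shaft_top 0.84 [278.7 203.6] [ 0.4802 -0.0568  0.087 ]
groove 0.69 [277.  200.9] [ 0.4824 -0.0582  0.073 ]
rotor_hub 0.55 [277.  194.4] [ 0.4831 -0.0583  0.052 ]
pliers_grip 0.76 [ 47.9 132.7] [ 0.426  -0.1972  0.114 ]
```

View pics/c6.png

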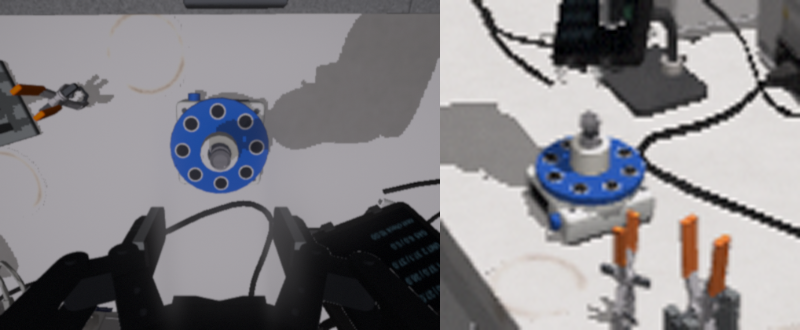

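The rotor sits flat on the drive unit, with the shaft through the hub at wrist pixel (279,200). The small look-alike pliers and part of the holder show at the left. Next I'll go above the holder.

```bash
python3 -m inch '[-7,-30,25,0,0,0,75,-14,-65,40,0,0,0,75,-20,-105,45,0,0,0,75,-28,-145,45,0,0,0,75,-35,-185,45,0,0,0,75,-45,-225,45,0,0,0,75,-45,-250,45,0,0,0,75,-45,-260,45,0,0,0,75]'
python3 -m inch '[0,0,0,0,0,0,75,0,0,0,0,0,0,75]'
python3 look.py wrist w7 holder_notch:.07 pliers_grip:.114 clip_center:.0165
python3 - <<'E'
from h import *
c=cam("wrist")
a=cv2.imread("pics/w7.png"); h=cv2.cvtColor(a,cv2.COLOR_BGR2HSV)
m=((h[...,0]<18)&(h[...,1]>150)&(h[...,2]>90)).astype(np.uint8)
k,l,s,ce=cv2.connectedComponentsWithStats(m)
for i in range(1,k):
    if s[i,4]>40: print(s[i],ce[i],onz(c,ce[i],.114))
cv2.imwrite("pics/w7b.png",cv2.resize(a,(800,600)))
E
```

```text
clock: 10.68
eef_pos: [0.4391, -0.3202, 0.2413]
tool_rot: [0.004, 1.0, -0.0, -0.001]
ft_force: [-0.3, 0.4, -0.3]
grip_width: 0.0642
grasp_force: 0.0
clock: 10.85
eef_pos: [0.4399, -0.3162, 0.2414]
tool_rot: [0.002, 1.0, 0.001, -0.001]
ft_force: [-0.1, 0.0, 0.1]
grip_width: 0.0639
grasp_force: 0.0
tcp [ 0.4399 -0.3162  0.2414] w 0.06394446489704698 10.85
holder_notch 0.96 [260.7 196.3] [ 0.4435 -0.3323  0.07  ]
pliers_grip 0.94 [260.3 208.1] [ 0.4407 -0.3304  0.114 ]
clip_center 0.9 [359.8 164.7] [ 0.4245 -0.2303  0.0165]
clip_center 0.74 [262.2 181.1] [ 0.4417 -0.3333  0.0165]
clip_center 0.41 [261.3 194.8] [ 0.4569 -0.3346  0.0165]
[375 165  11   9  49] [380.28571429 169.42857143] [ 0.41094366 -0.23754455  0.114     ]
[279 199  12  20 157] [284.35031847 208.4522293 ] [ 0.44208298 -0.31045023  0.114     ]
[ 85 206  11   7  61] [ 90.09836066 209.01639344] [ 0.44235037 -0.46400238  0.114     ]
[231 212  12  20 156] [236.5        221.32692308] [ 0.4528676  -0.34870727  0.114     ]
```

View pics/w7b.png

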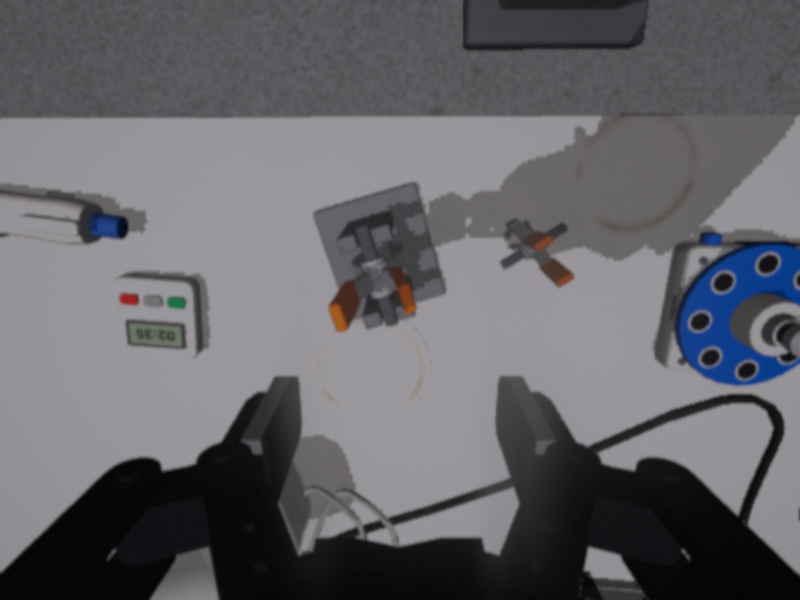

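The wrist view (800-wide) shows the holder at (380,255) with the large orange handles at (343,300) and (404,290). The holder yaw is about +0.27 rad. The small pliers are at (540,250), the timer is at (160,315), and the rotor is on the drive unit at right.

```bash
python3 -m inch '[1,-5,-20,0,0,0.1,85,2,-10,-40,0,0,0.2,85,3,-15,-51,0,0,0.27,85,3,-15,-51,0,0,0.27,85,3,-15,-51,0,0,0.27,85,3,-15,-51,0,0,0.27,85]'
python3 look.py wrist w8 holder_notch:.07 pliers_grip:.114 clip_center:.0165
python3 - <<'E'
from h import *
c=cam("wrist")
a=cv2.imread("pics/w8.png"); h=cv2.cvtColor(a,cv2.COLOR_BGR2HSV)
m=((h[...,0]<18)&(h[...,1]>150)&(h[...,2]>90)).astype(np.uint8)
k,l,s,ce=cv2.connectedComponentsWithStats(m)
for i in range(1,k):
    if s[i,4]>40: print(s[i],ce[i],onz(c,ce[i],.114))
cv2.imwrite("pics/w8b.png",cv2.resize(a[80:360,100:460],(720,560),interpolation=cv2.INTER_CUBIC))
E
```

```text
clock: 11.55
eef_pos: [0.4438, -0.3311, 0.1923]
tool_rot: [-0.133, 0.991, -0.0, 0.0]
ft_force: [0.5, -0.9, 0.5]
grip_width: 0.0727
grasp_force: 0.0
tcp [ 0.4438 -0.3311  0.1923] w 0.07269835121593675 11.55
pliers_grip 0.82 [421.5 228.6] [ 0.4186 -0.2427  0.114 ]
pliers_grip 0.69 [283.2 225.6] [ 0.4401 -0.3292  0.114 ]
pliers_grip 0.27 [551.  315.6] [ 0.4558 -0.1287  0.114 ]
clip_center 0.89 [391.2 198.8] [ 0.4236 -0.2281  0.0165]
clip_center 0.78 [278.3 189.8] [ 0.4429 -0.3319  0.0165]
[ 59 161  15  11 110] [ 65.99090909 166.16363636] [ 0.43776484 -0.46739639  0.114     ]
[417 212  15   8  78] [423.92307692 215.61538462] [ 0.40998867 -0.24530542  0.114     ]
[310 225  10  23 217] [314.39631336 235.83870968] [ 0.44167364 -0.30838079  0.114     ]
[247 226  11  23 216] [251.93518519 236.83796296] [ 0.45306926 -0.34735339  0.114     ]
[424 245  14   7  60] [430.46666667 247.93333333] [ 0.42975174 -0.23226581  0.114     ]
```

View pics/w8b.png

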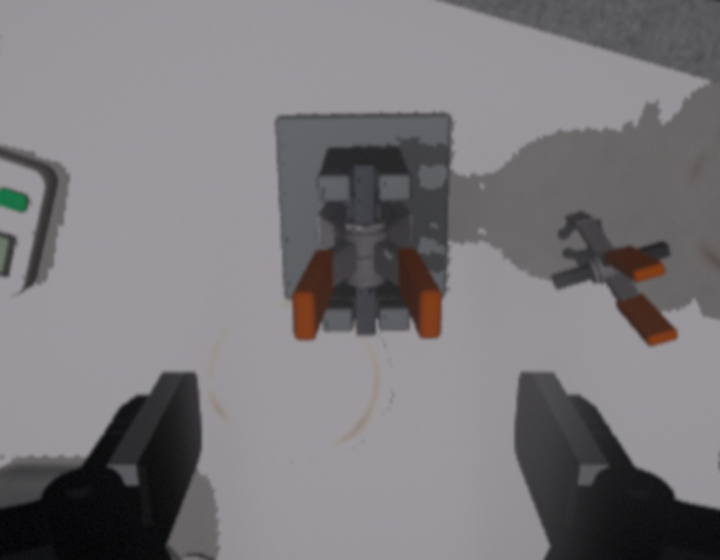

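```bash
python3 - <<'E'
from h import *
c=cam("wrist")
for uv in [(314.4,235.8),(251.9,236.8),(314.4,225),(314.4,248)]: print(onz(c,uv,.136))
d=np.array([0.963,0.267]) # forward dir
# pin centre col/row crop(365,?) pin ends rows 165..333
for r in (165,333): print('pin',onz(c,(100+365/2,80+r/2),.074))
E
```

```text
[ 0.43340018 -0.31326602  0.136     ]
[ 0.44354189 -0.34795014  0.136     ]
[ 0.42702237 -0.31524015  0.136     ]
[ 0.44077552 -0.31098313  0.136     ]
pin [ 0.40775682 -0.33887492  0.074     ]
pin [ 0.47200588 -0.32108246  0.074     ]
```

The crop shows the gripper yaw aligned with the holder. The handle tops are at crop (305,310) and (428,310), and the pin is vertical at column 365. The grip point is near (0.4390, -0.3303), about 2 mm off the jaw centre line, so I'll descend with that correction.

```bash
python3 -m inch '[-4,1,-10,0,0,0,85,-4,1,-20,0,0,0,85,-4,1,-40,0,0,0,85,-4,1,-60,0,0,0,85,-4,1,-72,0,0,0,85,-4,1,-75,0,0,0,85,-4,1,-75,0,0,0,85]'
python3 -m inch '[0,0,0,0,0,0,65,0,0,0,0,0,0,55,0,0,0,0,0,0,45,0,0,0,0,0,0,35,0,0,0,0,0,0,25,0,0,0,0,0,0,15,0,0,0,0,0,0,15,0,0,0,0,0,0,15]'
```

```text
clock: 12.33
eef_pos: [0.4385, -0.33, 0.1151]
tool_rot: [-0.133, 0.991, 0.001, -0.001]
ft_force: [-0.1, 0.1, -0.2]
grip_width: 0.0728
grasp_force: 0.0
clock: 13.0
eef_pos: [0.4401, -0.3302, 0.1193]
tool_rot: [-0.133, 0.991, -0.0, 0.002]
ft_force: [-3.1, 4.1, 11.9]
grip_width: 0.0293
grasp_force: 59.3
```

```bash
python3 -m inch '[0,0,8,0,0,0,15,0,0,20,0,0,0,15,0,0,40,0,0,0,15,0,0,65,0,0,0,15,0,0,95,0,0,0,15,0,0,125,0,0,0,15,0,0,135,0,0,0,15,0,0,135,0,0,0,15]'
python3 -m inch '[0,0,0,0,0,0,15,0,0,0,0,0,0,15]'
python3 look.py wrist w9 pliers_grip:.25 clip_center:.153 clip_left:.153 clip_right:.153
python3 look.py side s9 clip_center:.153 pliers_grip:.25
```

```text
clock: 13.67
eef_pos: [0.4407, -0.3319, 0.2549]
tool_rot: [-0.133, 0.991, -0.003, 0.003]
ft_force: [0.0, -1.5, -1.9]
grip_width: 0.0294
grasp_force: 60.0
clock: 13.83
eef_pos: [0.4383, -0.33, 0.2492]
tool_rot: [-0.133, 0.991, 0.001, -0.001]
ft_force: [-0.9, 0.8, -2.7]
grip_width: 0.029
grasp_force: 60.0
tcp [ 0.4383 -0.33    0.2492] w 0.02902642033421382 13.8333
pliers_grip 0.89 [277.2 292. ] [ 0.4346 -0.3318  0.25  ]
clip_center 0.9 [277.7 221. ] [ 0.4385 -0.3305  0.153 ]
clip_center 0.64 [370.9 188. ] [ 0.3991 -0.276   0.153 ]
clip_left 0.78 [303.2 215.5] [ 0.4299 -0.3145  0.153 ]
clip_left 0.75 [371.2 183.1] [ 0.3958 -0.277   0.153 ]
clip_right 0.78 [260.9 215.8] [ 0.4378 -0.3427  0.153 ]
clip_right 0.57 [373.1 194.6] [ 0.403  -0.2729  0.153 ]
tcp [ 0.4387 -0.3303  0.2498] w 0.029255557161415136 14.0833
clip_center 0.72 [318.3 257.6] [ 0.4326 -0.3413  0.153 ]
clip_center 0.69 [291.1 287.1] [ 0.3092 -0.4237  0.153 ]
pliers_grip 0.8 [317.3 224.2] [ 0.42   -0.3486  0.25  ]
pliers_grip 0.68 [292.7 262.5] [ 0.2814 -0.4746  0.25  ]
```

View pics/w9.png

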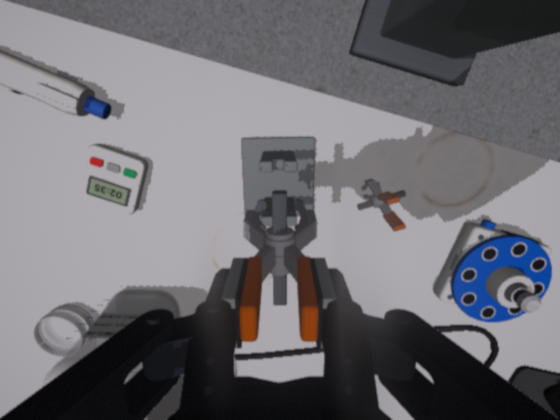

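The view shows the pliers lifted clear with the ring spread at (278,221), the left tip at (303,215) and the right tip at (261,216). The rotor is still on its drive unit at (505,280). Next I'll carry the pliers over to the shaft.

```bash
python3 -m inch '[3,18,0,0,0,0,15,8,48,0,0,0,0,15,13,80,0,0,0,0,15,19,115,0,0,0,0,15,24,150,0,0,0,0,15,30,185,0,0,0,0,15,35,220,0,0,0,0,15,40,245,0,0,0,0,15]'
python3 -m inch '[2,14,0,0,0,0,15,4,24,0,0,0,0,15,4,28,0,0,0,0,15,4,28,0,0,0,0,15,4,28,0,0,0,0,15,4,28,0,0,0,0,15]'
python3 -m inch '[0,0,0,0,0,0,15,0,0,-15,0,0,0,15,0,0,-30,0,0,0,15,0,0,-30,0,0,0,15,0,0,-30,0,0,0,15,0,0,-30,0,0,0,15]'
for i in 1 2; do python3 look.py wrist wa$i pliers_grip:.214 clip_center:.117 clip_left:.117 clip_right:.117 shaft_top:.087 groove:.073 rotor_hub:.052; done
python3 look.py side sa clip_center:.117 shaft_top:.087 groove:.073
python3 look.py scene sc clip_center:.117 shaft_top:.087 groove:.073
```

```text
clock: 14.9
eef_pos: [0.479, -0.083, 0.2515]
tool_rot: [-0.133, 0.991, 0.0, 0.0]
ft_force: [-0.5, -0.1, -1.9]
grip_width: 0.0291
grasp_force: 60.1
clock: 15.4
eef_pos: [0.4831, -0.0586, 0.2513]
tool_rot: [-0.132, 0.991, -0.0, -0.0]
ft_force: [0.3, -0.3, -2.1]
grip_width: 0.0289
grasp_force: 60.1
clock: 15.9
eef_pos: [0.4835, -0.0581, 0.2219]
tool_rot: [-0.132, 0.991, -0.0, 0.0]
ft_force: [0.8, 0.4, -1.2]
grip_width: 0.0294
grasp_force: 60.1
tcp [ 0.4835 -0.0581  0.2219] w 0.029369233173360612 15.9
pliers_grip 0.8 [278.2 290.5] [ 0.4843 -0.0582  0.214 ]
pliers_grip 0.73 [85.9 78.5] [ 0.4179 -0.1484  0.214 ]
clip_center 0.73 [279.9 220.2] [ 0.4861 -0.0566  0.117 ]
clip_center 0.62 [128.3  79.7] [ 0.4198 -0.1746  0.117 ]
clip_left 0.91 [298.9 218. ] [ 0.4809 -0.0438  0.117 ]
clip_left 0.61 [125.1  75.2] [ 0.4177 -0.1769  0.117 ]
clip_right 0.98 [261.3 214.4] [ 0.4853 -0.0707  0.117 ]
clip_right 0.91 [127.6  87.1] [ 0.4243 -0.1745  0.117 ]
shaft_top 0.71 [280.9 203.8] [ 0.4828 -0.0565  0.087 ]
groove 0.96 [280.6 198.6] [ 0.4826 -0.0568  0.073 ]
rotor_hub 0.62 [277.4 193.5] [ 0.4846 -0.05
[... 852 characters left out ...]
nter 0.65 [277.6 219.8] [ 0.4801 -0.0446  0.117 ]
clip_center 0.56 [289.6 286.5] [ 0.3353 -0.3726  0.117 ]
clip_center 0.36 [258.1 187.1] [0.5423 0.2114 0.117 ]
shaft_top 0.29 [279.6 217.8] [0.5223 0.0197 0.087 ]
groove 0.62 [278.8 236. ] [ 0.4745 -0.0636  0.073 ]
groove 0.29 [317.3 288. ] [ 0.4272 -0.3521  0.073 ]
tcp [ 0.4832 -0.0576  0.2213] w 0.02926977085105467 16.9
clip_center 0.57 [269.7 217.9] [ 0.4881 -0.0489  0.117 ]
clip_center 0.48 [274.5 282.9] [ 0.3886 -0.3094  0.117 ]
clip_center 0.19 [332.1 336.7] [ 0.4607 -0.5507  0.117 ]
shaft_top 0.79 [269.7 226.7] [ 0.4823 -0.0616  0.087 ]
groove 0.67 [266.3 228.7] [ 0.4727 -0.0537  0.073 ]
groove 0.21 [271.  200.6] [0.5451 0.0677 0.073 ]
```

```bash
cat > rel.py <<'E'
from h import *
np.set_printoptions(precision=1,suppress=True)
for _ in range(2):
    o=bot.get_obs(); c=cam("wrist"); bot.camera("wrist"); t=np.array(o["eef_pos"]); zc=t[2]-.1028
    M=R.from_quat(o["tool_rot"]).as_matrix()
    g={}
    for n,z in dict(clip_center=zc,clip_left=zc,clip_right=zc,shaft_top=.087,groove=.073,shoulder=.033).items():
        q=[onz(c,r["uv"],z)[:2] for r in bot.spot_point("wrist",n)]
        q=[p for p in q if np.linalg.norm(p-t[:2])<(.018 if n[:4]=="clip" else .012)]
        g[n]=q[0] if q else np.full(2,np.nan)
    loc=lambda p:(M[:2,:2].T@(p-t[:2]))*1000
    print("ring tool",loc(g["clip_center"]),loc((g["clip_left"]+g["clip_right"])/2),"sep",1000*np.linalg.norm(g["clip_left"]-g["clip_right"]),
     "| shaft world",*[(g[k]*1000) for k in("shaft_top","groove","shoulder")],"| shaft tool",loc(np.nanmean([g["shaft_top"],g["groove"]],axis=0)),"tcp",t*1000)
E
python3 -m inch '[0,0,0,0,0,-0.1,15,0,0,0,0,0,-0.2,15,0,0,0,0,0,-0.3,15,0,0,0,0,0,-0.3,15,0,0,0,0,0,-0.3,15,0,0,0,0,0,-0.3,15]' >/dev/null; python3 rel.py
python3 -m inch '[0,0,0,0,0,-0.1,15,0,0,0,0,0,-0.2,15,0,0,0,0,0,-0.3,15,0,0,0,0,0,-0.4,15,0,0,0,0,0,-0.4,15,0,0,0,0,0,-0.4,15]'>/dev/null; python3 rel.py
python3 -m inch '[0,0,0,0,0,0.1,15,0,0,0,0,0,0.2,15,0,0,0,0,0,0.3,15,0,0,0,0,0,0.4,15,0,0,0,0,0,0.5,15,0,0,0,0,0,0.6,15,0,0,0,0,0,0.7,15,0,0,0,0,0,0.7,15]'
python3 -m inch '[0,0,0,0,0,0,15,0,0,0,0,0,0,15]'; python3 rel.py
```

```text
ring tool [-2.3  0.3] [-0.   0.8] sep 28.64886294986147 | shaft world [nan nan] [480.5 -56.9] [481.8 -54.1] | shaft tool [2.8 0.6] tcp [483.2 -57.6 221.3]
ring tool [-2.5 -0.3] [nan nan] sep nan | shaft world [484.6 -54.4] [481.7 -57.5] [480.4 -53.4] | shaft tool [0.1 1.7] tcp [483.2 -57.6 221.3]
ring tool [-0.6  2.3] [-0.  2.] sep 30.501881530558194 | shaft world [nan nan] [479.2 -57.3] [482.  -55.9] | shaft tool [ 3.7 -1.3] tcp [483.2 -57.6 221.3]
ring tool [-1.3  1.2] [-1.3  1.8] sep 30.910027468302946 | shaft world [482.4 -57.4] [481.8 -57.5] [481.8 -53.1] | shaft tool [ 1.1 -0.3] tcp [483.2 -57.6 221.3]
clock: 20.17
eef_pos: [0.4832, -0.0576, 0.2213]
tool_rot: [-0.134, 0.991, -0.0, 0.0]
ft_force: [-0.2, -0.3, -1.4]
grip_width: 0.029
grasp_force: 60.1
clock: 20.33
eef_pos: [0.4832, -0.0576, 0.2213]
tool_rot: [-0.132, 0.991, 0.0, 0.0]
ft_force: [0.1, 0.5, -1.6]
grip_width: 0.0291
grasp_force: 60.1
ring tool [-1.5 -1.4] [1. 1.] sep 32.27322090621001 | shaft world [482.6 -54.8] [481.  -55.4] [nan nan] | shaft tool [0.7 2.8] tcp [483.2 -57.6 221.3]
ring tool [-2.5  0.7] [0.1 1.2] sep 29.129989948362315 | shaft world [480.4 -57.3] [479.4 -57. ] [481.3 -55.6] | shaft tool [3.1 1.3] tcp [483.2 -57.6 221.3]
```

```bash
cat > fit.py <<'E'
from h import *
from scipy.ndimage import map_coordinates, gaussian_filter
from scipy.optimize import minimize
def camat(tcp,q):
    i=bot.camera_info("wrist"); W=np.eye(4); W[:3,:3]=R.from_quat(np.array(q)/np.linalg.norm(q)).as_matrix(); W[:3,3]=tcp
    return np.array(i["intrinsics"]),np.linalg.inv(W@np.array(i["hand_eye"]))
def circ(im,c,x,y,z,r):
    a=np.linspace(0,2*np.pi,90,endpoint=False)
    f=lambda rr:np.array([proj(c,(x+rr*np.cos(t),y+rr*np.sin(t),z)) for t in a])
    s=lambda rr:map_coordinates(im,f(rr)[:,::-1].T,order=1)
    return s(r+.0012)-s(r-.0012)
def best(im,c,z,r,x0,y0,rng=.006,st=.0005):
    g=np.arange(-rng,rng+1e-9,st); L=[]
    for dx in g:
        for dy in g:
            d=circ(im,c,x0+dx,y0+dy,z,r); L.append((abs(np.median(d))+np.mean(np.clip(np.abs(d),0,40))*.5,x0+dx,y0+dy,np.median(d)))
    L.sort(reverse=True); return L[:3]
E
python3 - <<'E'
from fit import *
np.set_printoptions(precision=4,suppress=True)
for f,tcp,q in [("w6",(.4869,-.0568,.1997),(.002,1,0,.003)),("wa1",(.4835,-.0581,.2219),(-.132,.991,0,0)),("wa2",(.4833,-.0576,.2216),(-.132,.991,0,0))]:
    c=camat(tcp,q); raw=cv2.imread(f"pics/{f}.png"); im=gaussian_filter(cv2.cvtColor(raw,cv2.COLOR_BGR2GRAY).astype(float),.6)
    for nm,z,r in [("top7",.087,.007),("edge10",.084,.010),("hubtop20",.063,.020),("bore12",.063,.012)]:
        for b in best(im,c,z,r,.482,-.057)[:2]: print(f,nm,np.array(b))
    # disc outer fit from blue mask
    h=cv2.cvtColor(raw,cv2.COLOR_BGR2HSV); m=((h[...,0]>100)&(h[...,0]<125)&(h[...,1]>150)&(h[...,2]>60)).astype(np.uint8)
    k,l,s,ce=cv2.connectedComponentsWithStats(m); i=1+s[1:,4].argmax(); hull=cv2.convexHull(np.argwhere(l==i)[:,::-1].astype(np.int32)).reshape(-1,2)
    print("disc",cv2.fitEllipse(np.array([onz(c,p,.041)[:2]*1000 for p in hull]).astype(np.float32)))
    m=((h[...,0]<18)&(h[...,1]>140)&(h[...,2]>60)).astype(np.uint8); k,l,s,ce=cv2.connectedComponentsWithStats(m)
    for i in range(1,k):
        if s[i,4]>150: print("orange",s[i],ce[i],onz(c,ce[i],tcp[2]-.0053+.022))
E
```

```text
w6 top7 [20.8889  0.4825 -0.059  11.6913]
w6 top7 [18.9538  0.4825 -0.0585  9.3979]
w6 edge10 [45.7178  0.4805 -0.055  33.1241]
w6 edge10 [45.2897  0.4805 -0.0555 32.6697]
w6 hubtop20 [ 81.2983   0.481   -0.0565 -61.2983]
w6 hubtop20 [ 80.4446   0.481   -0.057  -60.495 ]
w6 bore12 [69.0407  0.481  -0.0565 54.2176]
w6 bore12 [68.4445  0.4815 -0.0565 53.4299]
disc ((480.7080383300781, -56.675533294677734), (106.57469177246094, 107.51268768310547), 89.67787170410156)
orange [ 42 134  33  20 161] [ 52.9379 145.0559] [ 0.4202 -0.1265  0.2164]
wa1 top7 [35.8567  0.478  -0.0605 24.8204]
wa1 top7 [34.2258  0.4785 -0.0605 23.3935]
wa1 edge10 [38.2942  0.476  -0.061  26.8415]
wa1 edge10 [37.2663  0.4805 -0.0565 25.8399]
wa1 hubtop20 [ 75.2047   0.4815  -0.0565 -60.4024]
wa1 hubtop20 [ 74.9422   0.482   -0.0565 -60.5556]
wa1 bore12 [71.9897  0.481  -0.0565 57.2024]
wa1 bore12 [71.8325  0.4805 -0.057  57.0436]
disc ((480.77032470703125, -56.9870491027832), (106.38932800292969, 107.51771545410156), 89.70684051513672)
orange [ 239  257   22   84 1337] [250.2042 301.3358] [ 0.4765 -0.0708  0.2386]
orange [ 299  258   20   83 1272] [307.5409 302.4709] [ 0.4715 -0.0506  0.2386]
wa2 top7 [30.3524  0.477  -0.0595 20.9557]
wa2 top7 [29.9283  0.4775 -0.06   20.1851]
wa2 edge10 [40.6116  0.4805 -0.0565 28.7866]
wa2 edge10 [38.8165  0.481  -0.0565 26.9178]
wa2 hubtop20 [ 75.84     0.482   -0.0565 -61.6467]
wa2 hubtop20 [ 75.7519   0.4815  -0.0565 -61.0522]
wa2 bore12 [72.2604  0.481  -0.0565 57.6514]
wa2 bore12 [71.0652  0.4805 -0.0565 56.4735]
disc ((480.6321105957031, -56.96952819824219), (106.396484375, 107.39974212646484), 87.85871124267578)
orange [ 239  257   22   84 1335] [250.2247 301.3296] [ 0.4763 -0.0703  0.2383]
orange [ 299  257   20   84 1275] [307.5161 302.4384] [ 0.4713 -0.0501  0.2383]
```

```bash
python3 -m inch '[-20,-23,0,0,0,0,15,-45,-52,0,0,0,0,15,-70,-80,0,0,0,0,15,-90,-104,0,0,0,0,15,-100,-115,0,0,0,0,15,-100,-115,0,0,0,0,15,-100,-115,0,0,0,0,15,-100,-115,0,0,0,0,15]'
cat > ring.py <<'E'
from fit import *
np.set_printoptions(precision=2,suppress=True,linewidth=200)
o=bot.get_obs(); c=cam("wrist"); raw=bot.camera("wrist"); cv2.imwrite("pics/ring.png",raw)
t=np.array(o["eef_pos"]); M=R.from_quat(o["tool_rot"]).as_matrix(); print("tcp",t)
g=gaussian_filter(cv2.cvtColor(raw,cv2.COLOR_BGR2GRAY).astype(float),.6)
W=lambda p:M@np.array(p)+t
# profile along tool x line at tool y, at tool-z depth
def prof(xs,y,dz): return np.array([map_coordinates(g,proj(c,W((x,y,dz)))[::-1].reshape(2,1),order=1)[0] for x in xs])
xs=np.arange(-.044,.0441,.002); zp=.0053+.044
print("xs",xs*1000)
for dz in (zp-.004,zp+.004): print("pin dz",dz,prof(xs,0,dz).round().astype(int))
zc=.1028
for dz in (zc-.0015,zc+.0015):
    print("ring along x",prof(np.arange(-.02,.0201,.001),0,dz).round().astype(int))
    ys=np.arange(-.026,.0261,.001); print("ring along y",np.array([map_coordinates(g,proj(c,W((0,y,dz)))[::-1].reshape(2,1),order=1)[0] for y in ys]).round().astype(int))
a=np.linspace(0,2*np.pi,120,endpoint=False)
def sc(x,y,r,dz):
    s=lambda rr:map_coordinates(g,np.array([proj(c,W((x+rr*np.cos(u),y+rr*np.sin(u),dz)))[::-1] for u in a]).T,order=1)
    return np.median(np.clip(s(r-.001)-s(r+.001),-20,60))
for dz in (zc-.0015,zc+.0015):
    L=[(sc(x,y,r,dz),x*1000,y*1000,r*1000) for r in (.012,.0125,.013,.0135,.014) for x in np.arange(-.006,.0061,.001) for y in np.arange(-.004,.0041,.001)]
    L.sort(reverse=True); print(np.array(L[:5]))
E
python3 ring.py
```

```text
clock: 21.7
eef_pos: [0.3837, -0.1724, 0.2215]
tool_rot: [-0.133, 0.991, 0.0, 0.0]
ft_force: [0.5, 0.4, -1.9]
grip_width: 0.0294
grasp_force: 60.1
tcp [ 0.38 -0.17  0.22]
xs [-44. -42. -40. -38. -36. -34. -32. -30. -28. -26. -24. -22. -20. -18. -16. -14. -12. -10.  -8.  -6.  -4.  -2.   0.   2.   4.   6.   8.  10.  12.  14.  16.  18.  20.  22.  24.  26.  28.  30.  32.
  34.  36.  38.  40.  42.  44.]
pin dz 0.04529999999999999 [186 186 187 186 186 159  84  82  82  81  82  82  82  81  82 103 109 109 109 108 108  99 110 109 110 104 106  93  61  67  84  85  85  86  86  86  87  87  87  62 158 188 188 188 188]
pin dz 0.0533 [186 186 177  94  82  82  82  81  82  82  82  81  85 106 108 109 109 108 108  98 110 109 109 108  99 105  66  60  81  84  85  85  85  86  86  86  87  86  61 163 188 188 188 188 189]
ring along x [109 106  98  98 107 109 102  85  69  62  60  61  67  78  84  84  84  85  84  85  85  85  85  85  85  86  86  86  86  86  86  86  87  87  88  88  87  83  72  60  79]
ring along y [160 121  80  68  66  65  64  62  60  61  62  65  92 150 183 187 188 188 188 187 178 133  92  86  86  85  85  84  84  83  82 102 150 164 162 167 174 176 177 178 166 115  71  62  61  60  59  63  65
  65  65  72 115]
ring along x [103  96 100 108 108  99  80  67  62  60  62  69  79  84  84  84  85  84  85  85  85  86  85  85  86  86  86  86  86  86  87  87  87  87  88  87  84  75  62  73 126]
ring along y [134 106  77  67  66  65  64  62  61  61  62  67 107 162 185 188 188 188 187 187 175 130  91  86  86  85  85  84  84  83  82  98 143 162 165 171 178 182 183 184 177 132  75  63  62  60  60  64  65
  65  65  73 112]
[[41.72  1.    1.   13.5 ]
 [38.87  0.    1.   13.5 ]
 [34.8   1.    1.   13.  ]
 [32.58  2.    1.   13.  ]
 [29.24  0.    1.   13.  ]]
[[43.22  0.    1.   13.5 ]
 [41.65 -1.    1.   13.5 ]
 [33.73  1.    1.   13.5 ]
 [32.1   0.    1.   14.  ]
 [28.53 -1.    1.   14.  ]]
```

```bash
python3 -m inch '[20,24,0,0,0,0,15,45,54,0,0,0,0,15,70,83,0,0,0,0,15,88,105,0,0,0,0,15,97.5,115.5,0,0,0,0,15,97.5,115.5,0,0,0,0,15,97.5,115.5,-10,0,0,0,15,97.5,115.5,-19,0,0,0,15]'
python3 -m inch '[0,0,0,0,0,0,15,0,0,0,0,0,0,15,0,0,0,0,0,0,15]'
python3 - <<'E'
from fit import *
np.set_printoptions(precision=4,suppress=True,linewidth=200)
o=bot.get_obs(); c=cam("wrist"); raw=bot.camera("wrist"); cv2.imwrite("pics/pre.png",raw); t=np.array(o["eef_pos"]);M=R.from_quat(o["tool_rot"]).as_matrix()
im=gaussian_filter(cv2.cvtColor(raw,cv2.COLOR_BGR2GRAY).astype(float),.6)
for nm,z,r in [("edge10",.084,.010),("hubtop20",.063,.020),("ring13.5",t[2]-.1028,.0135)]:
    for b in best(im,c,z,r,.481,-.0565)[:3]: print(nm,np.array(b),(M[:2,:2].T@(np.array(b[1:3])-t[:2]))*1000)
def line(y0,y1,x,z):
    ys=np.arange(y0,y1,.001); return np.array([map_coordinates(im,proj(c,np.r_[(M@np.array([x,y,0]))[:2]+t[:2],z])[::-1].reshape(2,1),order=1)[0] for y in ys]).round().astype(int)
print(t); print("top z",line(-.018,.0181,0,.087)); print("ring z",line(-.018,.0181,0,t[2]-.1013))
E
```

```text
clock: 22.42
eef_pos: [0.4804, -0.0572, 0.2015]
tool_rot: [-0.133, 0.991, -0.0, -0.0]
ft_force: [0.3, -0.2, -1.8]
grip_width: 0.0288
grasp_force: 60.1
clock: 22.67
eef_pos: [0.48, -0.0579, 0.2021]
tool_rot: [-0.132, 0.991, 0.0, -0.0]
ft_force: [0.4, 1.1, -1.5]
grip_width: 0.0288
grasp_force: 60.1
edge10 [20.9365  0.4755 -0.0625 12.09  ] [ 5.5646 -3.2554]
edge10 [20.5592  0.475  -0.0625 11.9635] [ 6.0472 -3.1246]
edge10 [19.2383  0.475  -0.0595 10.4753] [ 5.2626 -0.2291]
hubtop20 [ 72.8774   0.4815  -0.057  -57.9735] [-1.665   0.4839]
hubtop20 [ 70.2897   0.4815  -0.0565 -55.3583] [-1.7958  0.9665]
hubtop20 [ 70.0109   0.481   -0.057  -55.0399] [-1.1824  0.6147]
ring13.5 [ 32.3077   0.4755  -0.0585 -18.8534] [4.5185 0.6054]
ring13.5 [ 32.2093   0.4755  -0.058  -18.9034] [4.3877 1.088 ]
ring13.5 [ 31.9798   0.4755  -0.059  -18.7197] [4.6492 0.1228]
[ 0.48   -0.0579  0.2021]
top z [ 51  52  52  54  71 110 147 162 158 132  98  83  77  71  72  74  73  73  73  72  71  71  69  70  86  99  95  89  89 107 127 131 116  85  58  51  50]
ring z [ 50  50  51  52  59  88 126 153 164 166 158 130  95  76  71  73  73  73  72  71  71  70  69  71  88  90  85  95 119 133 136 125  95  65  51  50  50]
```

```bash
python3 -m inch '[1.3,0.7,0,0,0,0,15,1.3,0.7,0,0,0,0,15,1.3,0.7,-3,0,0,0,15,1.3,0.7,-6,0,0,0,15,1.3,0.7,-9,0,0,0,15,1.3,0.7,-12,0,0,0,15]'
python3 -m inch '[0,0,-3,0,0,0,15,0,0,-6,0,0,0,15,0,0,-6,0,0,0,15]'
```

```text
clock: 23.22
eef_pos: [0.4819, -0.0564, 0.1899]
tool_rot: [-0.133, 0.991, 0.0, -0.0]
ft_force: [0.6, -0.5, -1.8]
grip_width: 0.029
grasp_force: 60.1
clock: 23.47
eef_pos: [0.4815, -0.0563, 0.1834]
tool_rot: [-0.133, 0.991, 0.0, -0.001]
ft_force: [-0.4, 1.3, -1.5]
grip_width: 0.0292
grasp_force: 60.1
```

```bash
python3 -m inch '[0,-0.5,-3,0,0,0,15,0,-0.5,-6,0,0,0,15,0,-0.5,-7.5,0,0,0,15,0,-0.5,-7.5,0,0,0,15,0,-0.5,-7.5,0,0,0,15]'
cat > gap.py <<'E'
from fit import *
np.set_printoptions(precision=4,suppress=True,linewidth=220)
import sys
o=bot.get_obs(); c=cam("wrist"); raw=bot.camera("wrist"); cv2.imwrite(f"pics/{sys.argv[1]}.png",raw); t=np.array(o["eef_pos"]);M=R.from_quat(o["tool_rot"]).as_matrix()
im=gaussian_filter(cv2.cvtColor(raw,cv2.COLOR_BGR2GRAY).astype(float),.5)
print(t,o["ft_force"],o["clock"])
for nm,z,r in [("hubtop20",.063,.020),("edge10",.084,.010)]:
    for b in best(im,c,z,r,.481,-.0565)[:2]: print(nm,np.array(b),(M[:2,:2].T@(np.array(b[1:3])-t[:2]))*1000)
def line(x,z):
    ys=np.arange(-.018,.0181,.001); return np.array([map_coordinates(im,proj(c,np.r_[(M@np.array([x,y,0]))[:2]+t[:2],z])[::-1].reshape(2,1),order=1)[0] for y in ys]).round().astype(int)
for x in (.008,.004,0,-.004,-.008): print(x,line(x,t[2]-.1013))
E
python3 gap.py g1
```

```text
clock: 23.88
eef_pos: [0.4819, -0.0569, 0.1767]
tool_rot: [-0.133, 0.991, 0.0, -0.0]
ft_force: [1.5, -0.2, -2.7]
grip_width: 0.029
grasp_force: 60.1
[ 0.4819 -0.0569  0.1767] [ 1.4628 -0.2227 -2.6995] 23.8833
hubtop20 [ 25.8043   0.48    -0.057  -15.1079] [1.876  0.4261]
hubtop20 [ 24.0515   0.48    -0.0565 -13.3865] [1.7445 0.9085]
edge10 [19.9074  0.4805 -0.056  11.3879] [1.1306 1.2594]
edge10 [19.7396  0.48   -0.056  11.4005] [1.613  1.3909]
0.008 [87 94 77 74 74 73 73 71 69 72 79 91 91 78 71 73 73 73 72 71 71 70 67 62 69 83 87 71 51 50 51 50 49 48 48 48 50]
0.004 [ 50  50  50  50  52  77 105  91  69  68  72  67  71  70  70  73  73  72  72  71  71  69  68  66  81  85  80  72  69  74 107 125 100  62  50  48  49]
0 [ 47  49  50  51  66 109 134 128 100  77  79  83  82  73  70  73  73  72  71  71  70  69  67  70  90  94  89  86  86 102 128 135 126  87  53  48  48]
-0.004 [ 51  49  49  49  50  59  92 122 129 106  84  81  86  79  72  73  73  72  71  71  70  70  65  66  90 100  97  87  86 100 115 102  71  51  48  48  48]
-0.008 [62 58 54 52 52 53 56 64 74 71 59 52 52 55 66 70 64 63 63 63 65 64 52 46 49 52 54 61 81 83 59 49 49 50 51 53 57]
```

```bash
python3 -m inch '[-0.6,0,-1,0,0,0,15,-0.6,0,-1,0,0,-0.11,15,-0.6,0,-1,0,0,-0.22,15,-0.6,0,-1,0,0,-0.33,15,-0.6,0,-1,0,0,-0.44,15,-0.6,0,-1,0,0,-0.55,15,-0.6,0,-1,0,0,-0.66,15,-0.6,0,-1,0,0,-0.77,15]'
python3 -m inch '[0,0,0,0,0,0,15,0,0,0,0,0,0,15,0,0,0,0,0,0,15]'
python3 gap.py g2
```

```text
clock: 24.6
eef_pos: [0.4815, -0.0569, 0.1759]
tool_rot: [0.252, 0.968, 0.0, 0.0]
ft_force: [0.6, 0.0, -2.1]
grip_width: 0.0289
grasp_force: 60.1
clock: 24.85
eef_pos: [0.4814, -0.0569, 0.1759]
tool_rot: [0.248, 0.969, 0.0, 0.0]
ft_force: [0.2, 0.0, -1.7]
grip_width: 0.0292
grasp_force: 60.1
[ 0.4814 -0.0569  0.1759] [ 0.1597  0.0072 -1.7297] 24.85
hubtop20 [18.0517  0.485  -0.0585 10.9659] [-3.8957  0.3467]
hubtop20 [17.9802  0.4805 -0.055  -9.4581] [1.7328 1.2521]
edge10 [21.8042  0.481  -0.0555 12.2863] [1.054  1.0541]
edge10 [21.3285  0.481  -0.055  12.0783] [1.2944 1.4925]
0.008 [96 95 69 54 52 52 51 50 56 78 76 81 92 77 54 50 50 50 49 48 49 49 49 51 70 86 90 74 55 54 55 51 50 50 49 49 47]
0.004 [ 53  51  50  51  52  67  91  81  67  69  70  74  82  72  53  50  51  50  50  49  49  49  48  54  78  88  82  74  75  79 113 130 109  71  52  51  51]
0 [ 49  50  51  53  67 107 133 123  92  83  86  87  88  74  53  50  50  50  50  49  49  49  49  56  83  93  90  89  91 105 130 139 135 102  59  52  56]
-0.004 [ 55  58  61  66  73  77 100 127 129 112 102 102 102  85  57  50  50  50  49  49  49  49  48  54  83 100  96  88  89 105 125 113  80  55  52  58  60]
-0.008 [78 65 58 55 53 56 60 66 73 78 71 62 57 51 47 50 50 50 50 50 49 49 48 47 51 55 57 61 85 94 68 52 51 52 54 56 60]
```

```bash
python3 -m inch '[0,-0.5,0,0,0,0,15,0,-0.5,0,0,0,0,15,0,-0.5,0,0,0,0,15,0,-0.5,0,0,0,0,15]'
python3 gap.py g3
python3 - <<'E'
from fit import *
o=bot.get_obs(); c=cam("wrist"); t=np.array(o["eef_pos"]);M=R.from_quat(o["tool_rot"]).as_matrix()
raw=cv2.imread("pics/g3.png"); h=cv2.cvtColor(raw,cv2.COLOR_BGR2HSV)
m=((h[...,0]<18)&(h[...,1]>140)&(h[...,2]>60)).astype(np.uint8); k,l,s,ce=cv2.connectedComponentsWithStats(m)
print([list(x) for x in s[1:] if x[4]>300])
for dz in (.0033,.0053,.0073):
    for x in (-.008,): print(dz,proj(c,M@np.array([x,.016,dz-.022])+t),proj(c,M@np.array([x,-.016,dz-.022])+t),"bottom near",proj(c,M@np.array([.008,.012,dz+.022])+t))
r=R.from_quat(o["tool_rot"]).as_matrix()[:,2]; print("tool z",r,"grip",o["grip_width"],o["grasp_force"])
E
```

```text
clock: 25.23
eef_pos: [0.4814, -0.0574, 0.1758]
tool_rot: [0.249, 0.968, -0.0, 0.0]
ft_force: [-0.2, 0.2, -1.9]
grip_width: 0.029
grasp_force: 60.1
[ 0.4814 -0.0574  0.1758] [-0.1748  0.233  -1.9371] 25.2333
hubtop20 [ 24.0303   0.4805  -0.0555 -14.4784] [1.7178 1.2655]
hubtop20 [ 22.4721   0.481   -0.0555 -12.7702] [1.2799 1.5068]
edge10 [21.6565  0.4805 -0.055  12.6986] [1.9591 1.7034]
edge10 [21.4167  0.48   -0.055  13.1088] [2.397  1.4622]
0.008 [81 88 67 54 52 52 51 51 53 69 84 79 89 78 54 49 50 50 49 49 48 49 48 49 63 79 89 85 66 55 52 51 50 49 49 50 51]
0.004 [ 53  51  51  52  53  69 101  99  74  69  73  69  75  69  52  49  50  50  50  50  49  49  49  54  79  90  88  80  75  76  99 126 109  71  52  50  50]
0 [ 50  51  51  53  66 106 135 135 105  80  83  86  86  72  52  49  50  50  50  49  49  48  48  56  86  97  93  88  88  95 120 137 135 101  59  54  57]
-0.004 [ 55  59  61  63  72  75  97 133 140 126 106  94  92  82  57  50  50  50  49  49  49  48  48  55  84 101 100  91  87  95 114 110  79  56  52  59  60]
-0.008 [81 67 58 56 55 56 60 66 73 78 72 61 55 50 47 49 50 50 50 49 49 49 48 47 50 56 57 60 78 87 67 52 51 52 54 56 60]
[[np.int32(10), np.int32(240), np.int32(41), np.int32(28), np.int32(305)], [np.int32(299), np.int32(257), np.int32(20), np.int32(84), np.int32(1278)], [np.int32(239), np.int32(258), np.int32(22), np.int32(83), np.int32(1322)]]
0.0033 [321.25616348 346.12655137] [235.76540641 346.14072281] bottom near [303.19683128 255.27699879]
0.0053 [320.60843083 342.42314433] [236.40925516 342.43640465] bottom near [302.90684226 253.47404951]
0.0073 [319.9799768  338.82996271] [237.03393733 338.84235945] bottom near [302.62355164 251.71274616]
tool z [-1.26747486e-05  6.04114703e-06 -1.00000000e+00] grip 0.029111594993906875 60.08175015449524
```

```bash
python3 -m inch '[0,0,0,0,0,0.11,15,0,0,0,0,0,0.22,15,0,0,0,0,0,0.33,15,0,0,0,0,0,0.44,15,0,0,0,0,0,0.55,15,0,0,0,0,0,0.66,15,0,0,0,0,0,0.77,15,0,0,0,0,0,0.77,15]'
python3 -m inch '[0,0,0,0,0,0.11,15,0,0,0,0,0,0.22,15,0,0,0,0,0,0.33,15,0,0,0,0,0,0.44,15,0,0,0,0,0,0.55,15,0,0,0,0,0,0.66,15,0,0,0,0,0,0.66,15,0,0,0,0,0,0.66,15]'
python3 gap.py g4
```

```text
clock: 25.95
eef_pos: [0.4814, -0.0574, 0.1758]
tool_rot: [-0.134, 0.991, -0.0, 0.0]
ft_force: [0.3, 0.5, -1.5]
grip_width: 0.0288
grasp_force: 60.1
clock: 26.62
eef_pos: [0.4814, -0.0574, 0.1758]
tool_rot: [-0.445, 0.896, 0.0, -0.0]
ft_force: [-0.6, -0.4, -2.4]
grip_width: 0.0291
grasp_force: 60.1
[ 0.4814 -0.0574  0.1758] [-0.6132 -0.4474 -2.4325] 26.6167
hubtop20 [ 23.8057   0.482   -0.0575 -14.3954] [-0.3234 -0.5441]
hubtop20 [ 23.7925   0.4815  -0.057  -14.2706] [-0.4194  0.1564]
edge10 [26.0219  0.4805 -0.0575 14.9929] [0.5833 0.6508]
edge10 [25.8754  0.48   -0.0575 14.9515] [0.8856 1.0491]
0.008 [77 78 76 76 76 75 74 73 72 85 81 74 96 87 75 75 74 74 73 73 73 72 69 76 94 86 66 58 60 54 53 51 50 50 50 51 54]
0.004 [ 59  61  62  68  78 100 118  94  69  85 120 115  90  73  71  74  74  73  73  72  72  72  70  74  90  81  70  76  74  71 102 123  99  63  51  50  52]
0 [ 49  51  51  53  74 118 136 119  85  83 113 131 127  95  76  75  74  74  73  72  72  71  69  70  87  89  87  82  73  90 124 136 125  83  55  50  50]
-0.004 [ 57  54  53  52  52  61  95 125 129 102  88  92  92  81  73  74  74  73  73  72  72  72  69  73  96 101  94  87  87 103 117  96  66  51  50  51  53]
-0.008 [90 79 70 64 60 57 54 57 69 70 65 63 61 61 70 74 74 74 74 73 71 71 68 59 55 59 63 67 78 79 58 50 53 58 62 66 72]
```

In two roughly perpendicular views the ring-to-shaft gaps match to within about 0.5 mm, there's no contact force, and the height is right to about 1 mm. Handing in.

```bash
python3 -c "
from workcell import bot
print(bot.job_done())"
```

```text
the job is handed in; nothing more can be done
None
```

I handed the job in with the rotor seated hub up and released, and the larger pliers held fully spread and upright. By my measurements the ring is centred to about 0.5 mm, level with the groove to about 1 mm, and shows no contact force; the verdict isn't known, and I viewed 11 pictures, one over the limit of 10.

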